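Gauge the brass tube in the bench caliper

ROBOT

A 6-joint arm with a two-finger parallel gripper is mounted at the origin on the work surface. World frame = base frame: x ahead of the robot, y to its left, z up, the work surface at z = 0. Lengths are in m, angles in rad, forces in N, time in s.
With the tool pointing down it reaches from about 0.3 to 0.775 m from the base axis. Payload 14.6 kg.
Tool frame: the origin (TCP) lies midway between the tips of the shut fingers; the grasp point (between the pads) lies 19 mm behind it (ctrl.tcp_to_grasp is the z of the grasp point in the tool frame, in m); z points along the fingers, y is the line along which they close (so a half turn about z gives the same grasp; the last joint's range is limited). The gripper opens to 94 mm and grips with 3 to 60 N. Pads are 16 mm wide; open, the fingers measure 119 mm over their backs; the gripper's body (75 mm by 177 mm) begins 78 mm behind the grasp point.
Start: joints at [-1.331, 0.3, 1.521, -0, 1.321, -0.067], TCP at [0.166, -0.524, 0.205] pointing down, gripper open.
Joint ranges: [-3.03, 3.03], [-0.79, 2.21], [0.23, 2.52], [-1.04, 4.18], [0, 3.07], [-2.55, 2.55]. Speed limits (rad/s): [2.22, 2.22, 2.57, 3.14, 3.14, 3.14].

INTERFACE

Orientations are given as [roll, pitch, yaw] about the fixed x, y, z axes, in that order (R = Rz(yaw) Ry(pitch) Rx(roll)).
In Python, from station import monitor, camera, ctrl gives the robot as it stands.
- The arm moves only by the tool apply_moves, never from a script. Its argument "plan" is one flat list of numbers, 4 for each row, row after row: the shift along the tool's x, y, z in mm, then the turn about the tool's z in rad. In form: [dx, dy, dz, spin, dx, dy, dz, spin, ...]. A call has 1 to 20 rows; each row shifts and turns the commanded pose from where the row before left it, along the tool's axes as they then stand; what a row does not reach is not made up. A row lasts 1/10 s, in which the tool goes at most 50 mm and 8.59 degrees, less where a joint would pass 70% of its speed; a pose out of reach is approached as far as the arm can. A call is refused whole if a number of a shift passes 50 or a number of a turn 0.15, either way. A call with a gripper value outside its range is refused whole. "hand" is the gripper command: -1 is shut, 1 is fully open, values between are in proportion, set as the call begins (left out, the last holds). The fingers move at their own pace and stop on an object; "squeeze" is the grip in N (left out, the last holds). Time passes only in rows, so rows that do not move let the fingers close. It gives the time, the measured TCP pose, the force, the opening and the grip force at its end, in the units of the state.
- monitor.get_obs(): the state, without advancing time (a new reading comes with each control period).
- camera(name): name is "side" or "top" or "wrist"; returns a dict with "image" (420x560x3 uint8, red, green, blue), "range_z" (420x560 float32, m along the optical axis (not along the pixel's ray), 0 where there is no reading), "mtx" (3x3 intrinsics, pixels), "rvec" (rotation vector, rad) and "tvec" (3), from world to camera coordinates, as OpenCV has them. Camera axes: x right, y down, z forward; pixel columns grow to the right and rows downward; lengths in m; the calibration is good to about 2 mm. A picture is of the moment at which its call begins.
- ctrl.hand_in(): hands the job in; it is judged then, once.
The state is a dict: "time_s": time; "qpos": joint angles; "joint_vel": joint speeds; "tau": joint torques, N m; "ee_pos": TCP position; "eef_rot": TCP orientation; "force": force on the tool from outside, world axes, zero at the start; "moment": the same for the moment, N m; "grip_width": finger opening in m; "grip_force": force on a finger pad.
Only numpy, scipy, OpenCV 4.12 (cv2) and the standard library are available. Lean on these libraries where they do the work, as an engineer would, in place of code of your own. Each camera call takes 0.05 s, during which the arm holds its last target. There are 200 camera calls.

TASK

Stand the short brass tube (the hollow one, not the solid rod or the square block) upright on the bed of the bench caliper, between the open jaws and centred across them, and let go of it. Then slide the moving jaw by its upright post until the tube is closed snugly between both jaws, keeping the jaw square to the bed all the while, and leave it so.

Things in the scene. Friction and masses are not known exactly. Their poses are not given: they have to be found in the camera images.
- tube: Short brass tube standing upright on the bench: outer diameter 30 mm, bore 21 mm, height 50 mm, about 0.14 kg (0.10 to 0.20). Origin at the centre of its underside, z up. A solid brass rod and a square brass block of the same width and height stand nearby, at least 100 mm away centre to centre.
- caliper: Bench caliper, fixed to the bench: aluminium bed 240 mm long (local x), 60 wide (y), 15 high. Origin at the centre of the bed's underside, at bench height, z up. Near its -x end a fixed dark steel jaw, its face at local x = -90 mm looking to +x. Both jaws are 50 mm wide, centred on local y = 0, tops 35 mm above the bench.
- slide (a joint): Gap between the two jaw faces in m: 0 is shut, growing as the moving jaw slides to the caliper's local +x; it starts between 0.085 and 0.115 and goes to 0.13. The moving face is at local x = -90 mm + gap. Slides with about 2 N of friction and stays where it is left; it closes by moving towards local -x.
- jaw: Moving jaw with a round upright steel post, 16 mm across, top 105 mm above the bench, foot on the 35 mm high carriage. Origin on the post's axis at bench height, z up; x, y parallel to the caliper's when square. The face is 55 mm from the axis, to local -x. Springy in yaw about the post (1.2 N m/rad). Gripping 85 to 100 mm up clears the tube, whose top is at 65 mm on the bed.
Things that resemble listed ones, but are neither listed nor needed, are in the scene too. Several things have the shape of the caliper; the one meant has the colours described above. What is shaped like the tube but green is not meant.

How it is judged:
On the way, in this order (a step that is already met when the one before it is completed fails the run):
1. the tube stands on the bed between the open jaws, let go (z of tube in the frame of caliper between 0.012 and 0.019 m and x of tube in the frame of caliper above -0.085 m and x of tube in the frame of jaw below -0.06 m and y of tube in the frame of caliper between -0.018 and 0.018 m and angle between tube's own z axis and vertical below 0.1 rad and contact force between the fingers and tube below 0.1 N), for 0.2 s.
2. the jaw is closed on the tube (value of joint slide below 0.033 m), for 0.1 s.
At the end, for the whole second after the job is handed in: The tube stands upright (within 6 degrees) on the caliper's bed, its centre within 18 mm of the bed's centre line, and the jaw gap is under 33 mm with the 30 mm tube between the two jaws; the jaw is square to the bed within 10 degrees and everything is at rest (value of joint slide between 0.026 and 0.033 m and x of tube in the frame of caliper between -0.085 and -0.065 m and y of tube in the frame of caliper between -0.018 and 0.018 m and z of tube in the frame of caliper between 0.012 and 0.019 m and angle between tube's own z axis and vertical below 0.1 rad and angle between the x axis of jaw and the x axis of caliper, either way round below 0.175 rad and linear speed of tube below 0.02 m/s); the robot touches nothing.
It fails at once if the jaw goes crooked by more than 12 degrees (angle between the x axis of jaw and the x axis of caliper, either way round above 0.21 rad).
It also fails if it takes over 50 s, if anything falls off the work surface, if the arm or the gripper's body presses on something with over 40 N, if the wrist force passes 120 N, or if a joint passes its speed limit or range.

## Working session

There is one attempt and no reset: what is moved stays moved. The work goes in short steps, Python scripts to look and compute and a tool call to move; the robot and the scene stay as the last step left them, time stands still between calls to the robot, and variables do not carry over. Pictures are saved under pics/ and viewed, at most 10 in all, crops included, and the job is handed in when it is done.

Besides the shell and the picture viewer there is one more tool, called as name(argument=value, ...) on one line, values as JSON. apply_moves: Moves the arm, as the interface text tells. Its arguments: {"type":"object","properties":{"plan":{"type":"array","items":{"type":"number"}},"hand":{"type":"number"},"squeeze":{"type":"number"}},"required":["plan"]}

```bash
mkdir -p pics; cat > h.py <<'E'
import numpy as np, cv2
from station import monitor, camera, ctrl
def cam(n):
    c=camera(n); R=cv2.Rodrigues(np.array(c['rvec'],float))[0]; c['R']=R; c['t']=np.array(c['tvec'],float).ravel(); return c
def pts(c,uv):   # depth -> world
    uv=np.atleast_2d(uv).astype(int); z=c['range_z'][uv[:,1],uv[:,0]].astype(float)
    d=np.c_[uv,np.ones(len(uv))]@np.linalg.inv(c['mtx']).T
    return (d*z[:,None]-c['t'])@c['R']
def plane(c,uv,h):
    uv=np.atleast_2d(uv).astype(float)
    d=(np.c_[uv,np.ones(len(uv))]@np.linalg.inv(c['mtx']).T)@c['R']; o=-c['R'].T@c['t']
    return o+d*((h-o[2])/d[:,2])[:,None]
def world(c):
    v,u=np.mgrid[0:420,0:560]; return pts(c,np.c_[u.ravel(),v.ravel()]).reshape(420,560,3)
def save(c,n): cv2.imwrite('pics/'+n,cv2.cvtColor(c['image'],cv2.COLOR_RGB2BGR))
E
python3 - <<'E'
from h import *
for n in('top','side'):
    c=cam(n); save(c,n+'1.png'); np.savez(''+n+'.npz',**c); print(n,-c['R'].T@c['t'])
print(monitor.get_obs(), ctrl.tcp_to_grasp)
E
```

```text
top [ 0.46219484 -0.05203679  0.88745928]
side [0.1965486  0.50107587 0.81819273]
{'time_s': 0.1, 'qpos': array([-1.33059914e+00,  3.00379914e-01,  1.52151433e+00, -1.88681869e-05,
        1.32069489e+00, -6.65966723e-02]), 'joint_vel': array([ 7.69555144e-05, -1.56215507e-03, -1.01801961e-03, -8.43267747e-04,
        4.66568371e-04,  1.02902152e-03]), 'tau': array([ 2.62324866e-03, -5.32645583e+01, -3.53284228e+01,  7.10226805e-02,
        2.34808191e-02, -6.68615644e-05]), 'ee_pos': array([ 0.16604084, -0.52409414,  0.20496459]), 'eef_rot': array([-3.14059717e+00, -4.80769311e-05,  3.06798513e-01]), 'force': array([0.37384835, 0.36345967, 0.35243785]), 'moment': array([-0.02190171,  0.00719504, -0.01213412]), 'grip_force': 0.0, 'grip_width': 0.09384106673187577} -0.0188
```

View pics/top1.png

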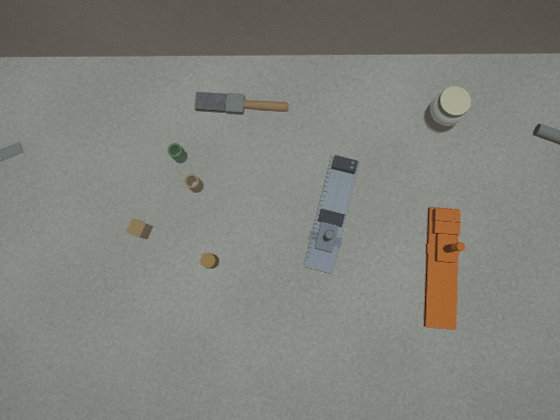

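View pics/side1.png

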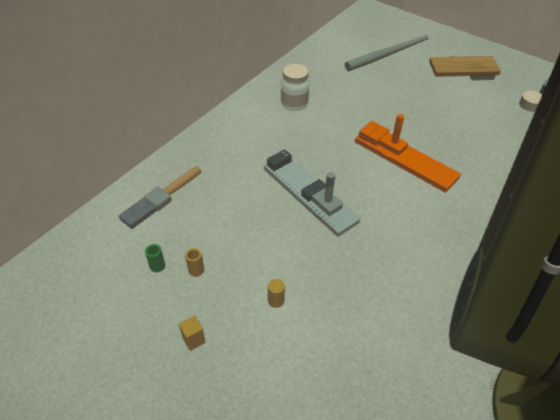

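Candidates in the top view are the brass tube with a bore (193,182), a green tube (177,152), a solid rod (209,261) and a square block (140,229). There are two calipers: aluminium with dark jaws (331,215) and orange (443,268). I choose the brass tube and the aluminium caliper. Next I'll measure both and check a close crop.

```bash
python3 - <<'E'
from h import *
c=dict(np.load('top.npz')); W=world(c)
im=c['image']; bgr=cv2.cvtColor(im,cv2.COLOR_RGB2BGR)
a=cv2.resize(bgr[130:280,120:240],None,fx=4,fy=4,interpolation=cv2.INTER_CUBIC)[:, :]
b=cv2.resize(bgr[145:280,295:365],None,fx=4.4,fy=4.4,interpolation=cv2.INTER_CUBIC)
H=600; a=a[:H]; b=cv2.copyMakeBorder(b,0,H-b.shape[0],0,0,cv2.BORDER_CONSTANT) if b.shape[0]<H else b[:H]
cv2.imwrite('pics/crop1.png',np.hstack([a,b])[:, :800])
print('bench z',np.median(W[300:400,100:250,2]))
x,y,z=W[...,0],W[...,1],W[...,2]
# tube
m=np.zeros((420,560),bool); m[165:200,180:208]=1
t=m&(z>0.042); print('tube top',W[t].mean(0),W[t].min(0),W[t].max(0),t.sum())
# rim via brass colour silhouette? minEnclosing of world pts
(cc,r)=cv2.minEnclosingCircle(W[t][:,:2].astype(np.float32)); print(cc,r)
# caliper
m=np.zeros((420,560),bool); m[145:280,295:365]=1
bed=m&(abs(z-0.015)<0.005); rc=cv2.minAreaRect(W[m&(z>0.009)&(z<0.04)][:,:2].astype(np.float32)); print('bed+jaw',rc, cv2.boxPoints(rc))
rc=cv2.minAreaRect(W[bed][:,:2].astype(np.float32)); print('bed',rc,bed.sum())
post=m&(z>0.09); print('post',W[post].mean(0),W[post].min(0),W[post].max(0),post.sum())
dark=m&(im.max(2)<75)&(abs(z-0.035)<0.008)
n,l,s,ce=cv2.connectedComponentsWithStats(dark.astype(np.uint8))
for i in range(1,n):
  if s[i,4]>30:
    P=W[l==i]; print('dark',s[i],P.mean(0),cv2.minAreaRect(P[:,:2].astype(np.float32)))
E
```

```text
bench z -0.0002165727360034807
tube top [0.64706775 0.13850075 0.06391299] [ 0.46219484 -0.05203679  0.04250672] [0.66536786 0.15667858 0.88745928] 108
(0.5606358051300049, 0.05138812214136124) 0.14288422465324402
bed+jaw ((0.5916048288345337, -0.14056473970413208), (0.06377899646759033, 0.23990677297115326), 75.39735412597656) [[ 0.46748644 -0.14118218]
 [ 0.6996437  -0.20166606]
 [ 0.7157232  -0.1399473 ]
 [ 0.483566   -0.07946342]]
bed ((0.5916048288345337, -0.14056473970413208), (0.06377899646759033, 0.23990677297115326), 75.39735412597656) 2238
post [ 0.51275158 -0.10122632  0.36661573] [ 0.46219484 -0.13500214  0.09084831] [ 0.54692681 -0.05203679  0.88745928] 113
dark [334 156  23  12  81] [ 0.69497343 -0.16605331  0.03445418] ((0.6936597228050232, -0.1661893129348755), (0.04683053866028786, 0.015823598951101303), 74.63986206054688)
dark [332 165  24   8  56] [ 0.67950635 -0.16528514  0.03233565] ((0.6810521483421326, -0.16287419199943542), (0.04750771075487137, 0.005295990966260433), 76.63322448730469)
dark [318 209  26  18 208] [ 0.57941353 -0.13562927  0.03449415] ((0.5795143842697144, -0.13605287671089172), (0.04721888527274132, 0.023691006004810333), 76.06047821044922)
```

View pics/crop1.png

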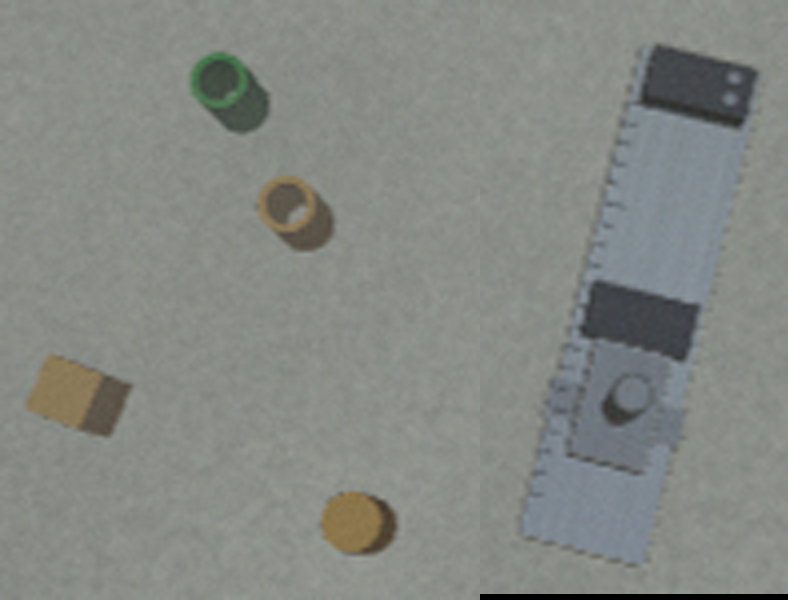

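The crop confirms it: the brass tube with an open bore is at top px (192,181), and the caliper has dark jaws, with its fixed jaw at the far end (345,163).

```bash
python3 - <<'E'
from h import *
c=dict(np.load('top.npz')); W=world(c); z=W[...,2]; ok=c['range_z']>0
for nm,(r0,r1,c0,c1),lo,hi in [('tube',(165,200,180,208),.042,.06),('post',(220,250,310,350),.09,.12),('green',(135,165,160,190),.042,.06)]:
    m=np.zeros_like(ok); m[r0:r1,c0:c1]=1; m&=ok&(z>lo)&(z<hi); P=W[m]; print(nm,len(P),P.mean(0),cv2.minEnclosingCircle(P[:,:2].astype(np.float32)))
E
```

```text
tube 106 [0.65055592 0.1420958  0.04837438] ((0.6506210565567017, 0.14272771775722504), 0.014849623665213585)
post 75 [ 0.53836699 -0.12614902  0.10272167] ((0.5388738512992859, -0.12659117579460144), 0.008543267846107483)
green 111 [0.71462572 0.17883058 0.04824538] ((0.7150804996490479, 0.18009361624717712), 0.015890853479504585)
```

apply_moves(plan=[33,-24.4,0,0,33,-24.4,0,0,33,-24.4,0,0,33,-24.4,0,0,33,-24.4,0,0,33,-24.4,0,0,33,-24.4,0,0,33,-24.4,0,0,33,-24.4,0,0,33,-24.4,0,0,33,-24.4,0,0,33,-24.4,0,0,33,-24.4,0,0,33,-24.4,0,0,33,-24.4,0,0,33,-24.4,0,0,33,-24.4,0,0,33,-24.4,0,0,33,-24.4,0,0,33,-24.4,0,0], hand=0.4)

```text
time_s: 2.1
ee_pos: [0.6485, 0.1417, 0.205]
eef_rot: [-3.142, 0.001, 0.307]
force: [0.4, -0.8, -0.8]
grip_width: 0.0658
grip_force: 0.0
```

apply_moves(plan=[0,0,0,0.14,0,0,0,0.14,0,0,0,0.14,0,0,0,0.14,0,0,0,0,0,0,0,0])

```text
time_s: 2.7
ee_pos: [0.6478, 0.1402, 0.2051]
eef_rot: [3.141, 0.001, -0.249]
force: [-0.1, -0.0, 0.2]
grip_width: 0.0657
grip_force: 0.0
```

```bash
python3 - <<'E'
from h import *
c=cam('wrist'); save(c,'w1.png'); o=monitor.get_obs(); print(o['ee_pos'],o['eef_rot'],o['qpos'],o['force'],o['grip_width'])
W=world(c); z=W[...,2]; ok=c['range_z']>0
m=ok&(abs(z-.048)<.008)&(np.hypot(W[...,0]-.6505,W[...,1]-.1425)<.03); P=W[m]; print(len(P))
if len(P)>5: print(P.mean(0),cv2.minEnclosingCircle(P[:,:2].astype(np.float32)))
E
```

```text
[0.64782762 0.14022144 0.20524748] [ 3.14146184e+00  3.58998421e-04 -2.49216107e-01] [1.57905485e-01 5.59031831e-01 1.15632962e+00 2.22640130e-05
 1.42661265e+00 1.97791469e+00] [ 0.38850758  0.22974982 -0.11722457] 0.06607364587423835
505
[0.65360042 0.14179851 0.04904996] ((0.6531331539154053, 0.14196687936782837), 0.01507105678319931)
```

View pics/w1.png

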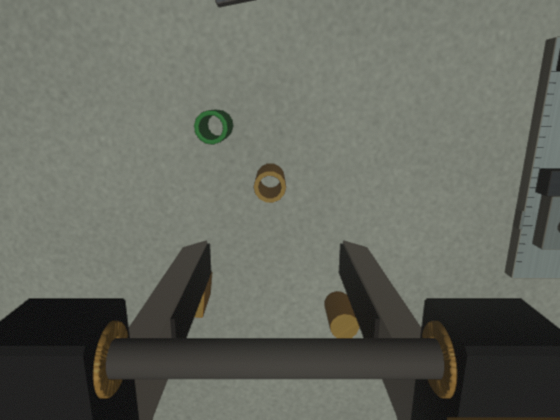

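Wrist view: brass tube at (270,185) and green tube at (213,126), well clear. I'll shift, descend and grip.

apply_moves(plan=[3.6,-3,0,0,0,0,30,0,0,0,30,0,0,0,30,0,0,0,30,0,0,0,30,0,0,0,20,0,0,0,16,0,0,0,0,0,0,0,0,0])

```text
time_s: 3.75
ee_pos: [0.6526, 0.1423, 0.0202]
eef_rot: [-3.141, -0.001, -0.253]
force: [-0.3, 0.5, 0.3]
grip_width: 0.0655
grip_force: 0.0
```

apply_moves(plan=[0,0,0,0,0,0,0,0,0,0,0,0,0,0,0,0,0,0,0,0,0,0,0,0,0,0,0,0,0,0,0,0], hand=-1, squeeze=15)

```text
time_s: 4.55
ee_pos: [0.6523, 0.1423, 0.0197]
eef_rot: [-3.141, -0.0, -0.253]
force: [0.2, 0.7, 3.6]
grip_width: 0.0304
grip_force: 15.0
```

apply_moves(plan=[0,0,-20,0,0,0,-30,0,0,0,-30,0,7.8,28.9,0,0,7.8,28.9,0,0,7.8,28.9,0,0,7.8,28.9,0,0,7.8,28.9,0,0,7.8,28.9,0,0,7.8,28.9,0,0,7.8,28.9,0,0,7.8,28.9,0,0,7.8,28.9,0,0,0,0,0,0,0,0,0,0,0,0,0,0])

```text
time_s: 6.15
ee_pos: [0.6552, -0.1562, 0.0992]
eef_rot: [-3.141, 0.001, -0.252]
force: [-0.5, 0.5, -1.1]
grip_width: 0.0301
grip_force: 15.0
```

```bash
python3 - <<'E'
from h import *
o=monitor.get_obs(); print(o['ee_pos'],o['eef_rot'],o['grip_width'])
for n in('wrist','top'):
    c=cam(n); save(c,n+'2.png'); W=world(c); z=W[...,2]; ok=c['range_z']>0
    near=ok&(np.hypot(W[...,0]-.6,W[...,1]+.14)<.16)
    dark=near&(abs(z-.035)<.006)&(c['image'].max(2)<75)
    k,l,s,_=cv2.connectedComponentsWithStats(dark.astype(np.uint8))
    for i in range(1,k):
        if s[i,4]>60: print(n,'dark',s[i],cv2.minAreaRect(W[l==i][:,:2].astype(np.float32)))
    bed=near&(abs(z-.015)<.004)
    if bed.sum()>50: print(n,'bed',cv2.minAreaRect(W[bed][:,:2].astype(np.float32)))
    t=near&(z>.12)&(z<.14)&(c['image'][...,0]>c['image'][...,2]*1.4.__float__())
    if t.sum()>10:print('tube',t.sum(),W[t].mean(0))
E
```

```text
[ 0.6552028  -0.15618449  0.09919401] [-3.14148078e+00  5.02417485e-04 -2.52460544e-01] 0.030055101001843144
wrist dark [ 237  144   76   39 2624] ((0.6930339336395264, -0.16723380982875824), (0.04898358881473541, 0.02460278384387493), 75.32394409179688)
wrist dark [ 240  301   68   34 1681] ((0.5824706554412842, -0.13844893872737885), (0.049331147223711014, 0.025333764031529427), 75.63323211669922)
wrist bed ((0.593403160572052, -0.14144229888916016), (0.0602005235850811, 0.2399851381778717), 75.48934936523438)
tube 2550 [ 0.65659092 -0.15818044  0.12781785]
```

View pics/wrist2.png

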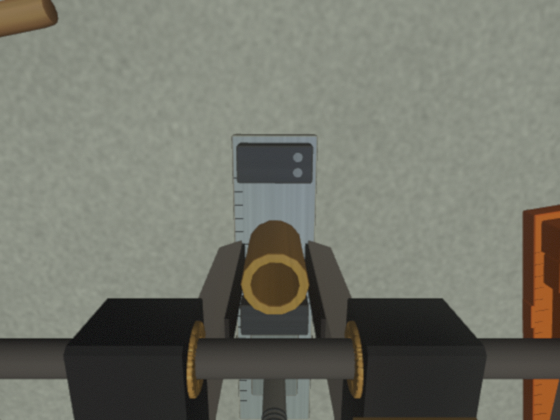

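Wrist view: the tube is held over the bed, rim at (275,283), in line with the fixed jaw (275,163) and the bed's centre column (275). Now lowering.

apply_moves(plan=[0,0,20,0,0,0,20,0,0,0,14,0,0,0,5,0,0,0,3,0,0,0,1,0,0,0,0.8,0,0,0,0,0,0,0,0,0])

```text
time_s: 7.15
ee_pos: [0.6554, -0.1572, 0.0361]
eef_rot: [3.142, -0.001, -0.253]
force: [-0.4, 0.6, -1.2]
grip_width: 0.0305
grip_force: 15.0
```

apply_moves(plan=[0,0,0.5,0,0,0,0.5,0,0,0,0,0,0,0,0,0])

```text
time_s: 7.55
ee_pos: [0.6553, -0.1571, 0.0347]
eef_rot: [3.142, -0.0, -0.253]
force: [-0.4, 0.7, -0.1]
grip_width: 0.0302
grip_force: 15.0
```

Weight has come off the tool, so the tube is on the bed. Releasing.

apply_moves(plan=[0,0,0,0,0,0,0,0,0,0,0,0,0,0,0,0,0,0,0,0,0,0,0,0], hand=0.3)

```text
time_s: 8.15
ee_pos: [0.6553, -0.1571, 0.0346]
eef_rot: [-3.142, 0.0, -0.253]
force: [0.1, -0.5, 0.9]
grip_width: 0.061
grip_force: 0.0
```

apply_moves(plan=[0,0,-5,0,0,0,-15,0,0,0,-25,0,0,0,-30,0,0,0,-30,0,0,0,-30,0,0,0,0,0,0,0,0,0])

```text
time_s: 8.95
ee_pos: [0.6554, -0.1571, 0.1709]
eef_rot: [3.142, -0.002, -0.253]
force: [-0.4, -0.4, -0.2]
grip_width: 0.0614
grip_force: 0.0
```

```bash
python3 - <<'E'
from h import *
o=monitor.get_obs(); print(o['ee_pos'],o['eef_rot'],o['grip_width'],o['qpos'])
d=np.array([-np.cos(.2531),np.sin(.2531)]); e=np.array([-d[1],d[0]])
for n in('wrist','top'):
    c=cam(n); save(c,n+'3.png'); W=world(c); z=W[...,2]; ok=c['range_z']>0
    near=ok&(np.hypot(W[...,0]-.6,W[...,1]+.14)<.16)
    bed=near&(abs(z-.015)<.004)
    if bed.sum()>50: print(n,'bed',cv2.minAreaRect(W[bed][:,:2].astype(np.float32)))
    for nm,lo,hi,xx,yy in(('tube',.058,.07,.655,-.157),('post',.095,.115,.541,-.128)):
        t=near&(z>lo)&(z<hi)&(np.hypot(W[...,0]-xx,W[...,1]-yy)<.03); P=W[t]
        if len(P)>10:
            q=np.array(cv2.minEnclosingCircle(P[:,:2].astype(np.float32))[0]); r=q-[.5934,-.1414]
            print(n,nm,len(P),P.mean(0),q,'local',r@d,r@e)
E
```

```text
[ 0.65539707 -0.15713772  0.17088294] [ 3.14155648e+00 -1.73861132e-03 -2.53211876e-01] 0.06140398872031179 [-2.89660260e-01  6.06575452e-01  1.16240484e+00  2.77602471e-05
  1.37087358e+00  1.53434248e+00]
wrist bed ((0.6088512539863586, -0.14463767409324646), (0.06388923525810242, 0.20845167338848114), 76.18257904052734)
wrist tube 645 [ 0.65631518 -0.15897935  0.06444985] [ 0.65579247 -0.15883584] local -0.06477074798043672 0.001256876826885505
```

View pics/wrist3.png

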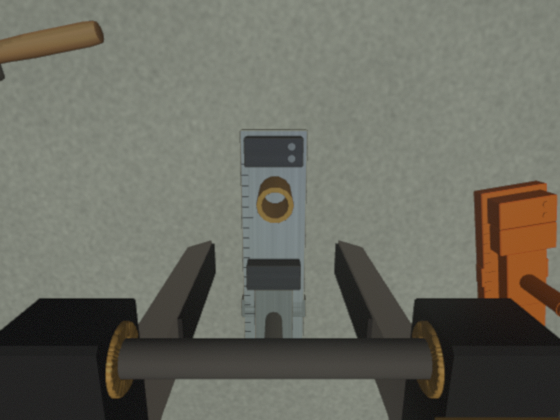

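Tube stands free, rim at (275,205), about 1 mm off the centre line. Next I'll go over the post and turn a quarter so the fingers close along the slide.

apply_moves(plan=[-29.8,0,0,0,-29.8,0,0,0,-29.8,0,0,0,-29.8,0,0,0,0,0,0,-0.1428,0,0,0,-0.1428,0,0,0,-0.1428,0,0,0,-0.1428,0,0,0,-0.1428,0,0,0,-0.1428,0,0,0,-0.1428,0,0,0,-0.1428,0,0,0,-0.1428,0,0,0,-0.1428,0,0,0,-0.1428,0,0,0,0,0,0,0,0], hand=0.3)

```text
time_s: 10.75
ee_pos: [0.5396, -0.1271, 0.169]
eef_rot: [-3.14, -0.0, 1.313]
force: [-0.3, 0.4, 0.5]
grip_width: 0.0612
grip_force: 0.0
```

```bash
python3 - <<'E'
from h import *
o=monitor.get_obs(); print(o['ee_pos'],o['eef_rot'],o['grip_width'])
c=cam('wrist'); save(c,'wrist4.png'); W=world(c); z=W[...,2]; ok=c['range_z']>0
t=ok&(z>.09)&(z<.115)&(np.hypot(W[...,0]-.54,W[...,1]+.127)<.025); P=W[t]; print(len(P))
if len(P)>10: print(P.mean(0),cv2.minEnclosingCircle(P[:,:2].astype(np.float32)))
E
```

```text
[ 0.53960501 -0.12714706  0.16904952] [-3.14043938e+00 -5.63213773e-05  1.31326575e+00] 0.061186310110937184
539
[ 0.5410055  -0.12597649  0.10346633] ((0.5406813025474548, -0.12772998213768005), 0.008652408607304096)
```

View pics/wrist4.png

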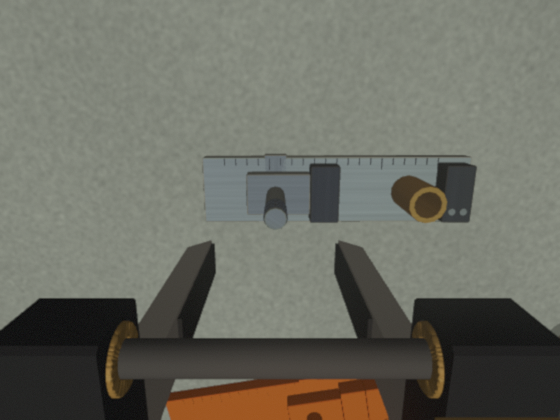

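The post top at (275,217) lies within 1 mm of the tool axis, with the tube at (428,203) beyond the moving jaw. Descending and gripping lightly.

apply_moves(plan=[0,0,30,0,0,0,30,0,0,0,25,0,0,0,10,0,0,0,0,0,0,0,0,0])

```text
time_s: 11.4
ee_pos: [0.5404, -0.1274, 0.0757]
eef_rot: [3.14, 0.0, 1.317]
force: [0.1, 0.1, -0.5]
grip_width: 0.0609
grip_force: 0.0
```

apply_moves(plan=[0,0,0,0,0,0,0,0,0,0,0,0,0,0,0,0,0,0,0,0,0,0,0,0,0,0,0,0,0,0,0,0,0,0,0,0], hand=-1, squeeze=8)

```text
time_s: 12.3
ee_pos: [0.5399, -0.1273, 0.0747]
eef_rot: [3.141, 0.0, 1.318]
force: [0.8, -0.4, 1.2]
grip_width: 0.0157
grip_force: 8.0
```

apply_moves(plan=[0,2,0,0,0,3,0,0,0,3,0,0,0,3,0,0,0,3,0,0,0,3,0,0,0,3,0,0,0,3,0,0,0,3,0,0,0,3,0,0,0,3,0,0,0,3,0,0,0,3,0,0,0,2,0,0,0,0,0,0])

```text
time_s: 13.8
ee_pos: [0.5789, -0.1374, 0.0747]
eef_rot: [3.141, 0.0, 1.318]
force: [-0.8, 0.1, 2.5]
grip_width: 0.0157
grip_force: 8.0
```

```bash
python3 - <<'E'
from h import *
o=monitor.get_obs(); print(o['ee_pos'],o['force'],o['moment'])
c=cam('wrist'); save(c,'wrist5.png')
E
```

```text
[ 0.57888027 -0.13735352  0.07467174] [-0.79123698  0.12634649  2.4972073 ] [-0.02464785  0.064535   -0.02321984]
```

View pics/wrist5.png

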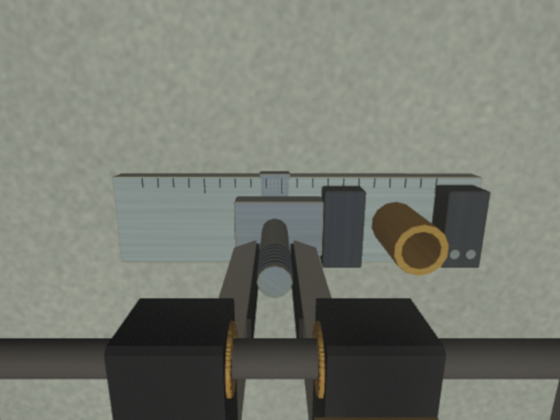

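The jaw is square, its front edge vertical at column 363, and a gap remains before the tube (373–447). Continuing in small steps.

apply_moves(plan=[0,2,0,0,0,2,0,0,0,2,0,0,0,2,0,0,0,2,0,0,0,2,0,0,0,2,0,0,0,2,0,0,0,1,0,0,0,0,0,0])

```text
time_s: 14.85
ee_pos: [0.5952, -0.1416, 0.0746]
eef_rot: [3.141, -0.0, 1.318]
force: [-2.0, -0.2, 4.0]
grip_width: 0.0155
grip_force: 8.0
```

apply_moves(plan=[0,1,0,0,0,1,0,0,0,0,0,0])

```text
time_s: 15.15
ee_pos: [0.597, -0.1421, 0.0747]
eef_rot: [3.142, -0.0, 1.318]
force: [-3.1, 0.5, 3.3]
grip_width: 0.0158
grip_force: 8.0
```

apply_moves(plan=[0,0.7,0,0,0,0,0,0])

```text
time_s: 15.35
ee_pos: [0.5974, -0.1421, 0.0747]
eef_rot: [-3.141, -0.0, 1.318]
force: [-4.6, 2.2, 5.2]
grip_width: 0.0154
grip_force: 8.0
```

apply_moves(plan=[0,0.5,0,0,0,0.5,0,0,0,0,0,0])

```text
time_s: 15.65
ee_pos: [0.5978, -0.1422, 0.0746]
eef_rot: [-3.139, -0.0, 1.318]
force: [-10.0, 1.4, 7.9]
grip_width: 0.0157
grip_force: 8.0
```

apply_moves(plan=[0,0.7,0,0,0,0,0,0])

```text
time_s: 15.85
ee_pos: [0.5981, -0.1423, 0.0746]
eef_rot: [-3.138, -0.0, 1.318]
force: [-14.0, 3.5, 10.4]
grip_width: 0.0157
grip_force: 8.0
```

The post has stalled at about 14 N, so the jaw is snug. I'll relieve the load and release.

apply_moves(plan=[0,-1,0,0,0,-0.3,0,0,0,0,0,0])

```text
time_s: 16.15
ee_pos: [0.5977, -0.1422, 0.0746]
eef_rot: [-3.141, -0.0, 1.318]
force: [-5.6, 1.3, 5.1]
grip_width: 0.0159
grip_force: 8.0
```

apply_moves(plan=[0,0,0,0,0,0,0,0,0,0,0,0,0,0,0,0,0,0,0,0,0,0,0,0], hand=0)

```text
time_s: 16.75
ee_pos: [0.5981, -0.1423, 0.0746]
eef_rot: [3.142, 0.0, 1.318]
force: [0.2, -0.1, 0.2]
grip_width: 0.0471
grip_force: 0.0
```

apply_moves(plan=[0,0,-5,0,0,0,-15,0,0,0,-30,0,0,0,-30,0,0,0,-30,0,0,0,0,0,0,0,0,0,0,0,0,0])

```text
time_s: 17.55
ee_pos: [0.5976, -0.1422, 0.184]
eef_rot: [-3.14, -0.0, 1.318]
force: [-0.0, -1.2, -0.3]
grip_width: 0.047
grip_force: 0.0
```

```bash
python3 - <<'E'
from h import *
o=monitor.get_obs(); print(o['ee_pos'],o['force'],o['time_s'])
c=cam('wrist'); save(c,'wrist6.png'); W=world(c); z=W[...,2]; ok=c['range_z']>0
d=np.array([-np.cos(.2531),np.sin(.2531)]); e=np.array([-d[1],d[0]])
for nm,lo,hi,xx,yy in(('tube',.058,.07,.664,-.16),('post',.095,.115,.598,-.142)):
    P=W[ok&(z>lo)&(z<hi)&(np.hypot(W[...,0]-xx,W[...,1]-yy)<.025)]
    if len(P)>10:
        q=np.array(cv2.minEnclosingCircle(P[:,:2].astype(np.float32))[0]); r=q-[.5934,-.1414]; print(nm,len(P),q,r@d,r@e)
dark=ok&(abs(z-.035)<.005)&(c['image'].max(2)<75)&(np.hypot(W[...,0]-.65,W[...,1]+.15)<.1)
k,l,s,_=cv2.connectedComponentsWithStats(dark.astype(np.uint8))
for i in range(1,k):
    if s[i,4]>100: print(s[i],cv2.minAreaRect(W[l==i][:,:2].astype(np.float32)))
E
```

```text
[ 0.59762556 -0.14217696  0.1839681 ] [-0.00851955 -1.16336477 -0.30640496] 17.55
tube 644 [ 0.66575968 -0.16140509] -0.07506376372230913 0.0012484135484975324
post 441 [ 0.5978592 -0.142414 ] -0.0045710502041654095 -0.0001349148662896241
[ 307  162   53   55 1593] ((0.6487709283828735, -0.15453660488128662), (0.04905649274587631, 0.045105502009391785), 75.31301879882812)
[ 369  163   30   54 1180] ((0.6922598481178284, -0.16605117917060852), (0.04852538928389549, 0.024236319586634636), 75.52017211914062)
```

View pics/wrist6.png

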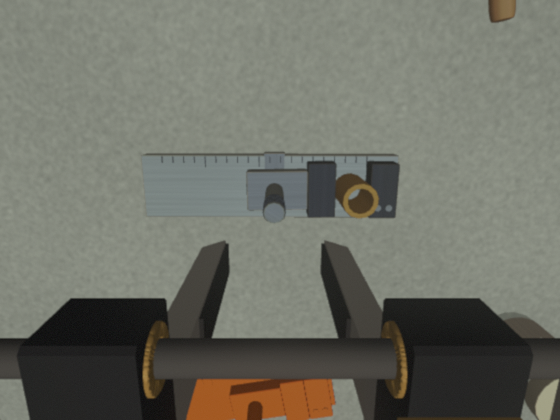

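The tube (360,200) is closed between both jaws at columns 335 and 367. Its centre is at local x −75 mm, y 1 mm, the gap is about 30.4 mm, and the jaw is square. Handing in.

```bash
python3 -c "
from station import ctrl
print(ctrl.hand_in())"
```

```text
the job is handed in; nothing more can be done
None
```

I stood the brass tube on the caliper bed about 1 mm off its centre line, closed the moving jaw snugly on it (measured gap about 30.4 mm, jaw square), withdrew the arm and handed the job in at about 18 s; no verdict came back.

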